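Cam-lock the guard rail of a coffee cupping counter

TASK

Slide the loose guard rail, stud first, between the cheeks of the wooden corner block so that its T-headed stud goes into the open mouth of the cam lock. Then turn the cam clockwise (seen from above) by the knob on its lever until it has drawn the rail firmly up against the steel plate with no gap; stop as soon as it feels tight and do not overtighten it. Let go, and leave the cups, the jar and the tray alone.

Things in the scene. Friction and masses are not known exactly. Their poses are not given: they have to be found in the camera images.
- block: Wooden corner block fixed to the counter, local x -42 to 36 mm, 84 mm wide, 40 mm tall, with a cavity holding the cam. Origin on the counter under the cam's axis; local x points out of its open side, where the rail comes in (stud end travelling along -x). Two wooden cheeks, 30 mm tall, 46 mm apart, flared at the ends, guide the rail from local x 94 to 36 mm.
- cam (a joint): Cam angle, rad, growing clockwise from above. At 0 the lever points along 3.4 rad (counterclockwise) from the block's x axis, and the mouth faces out of the open side. It starts at -0.35 to 0.2, where the stud's head can enter. Its curved wall reaches the head after about 0.7 to 1.3 and draws it in. The rail comes tight between 1.6 and 2.9, different each time: feel it. The cam stays where it is left.
- lever_knob (a point): Black free-spinning knob, 16 mm thick, 30 mm tall (54 to 84 mm above the counter), upright at the end of the cam's flat steel lever, 55 mm from the cam's axis. The point is its centre, 69 mm up. Level force at the knob to turn the cam: about 1.5 N free, 2 to 4 N against the pads, climbing steeply once the rail meets the plate: 5 to 7 N is tight, 10 N too much. At rest friction hides much of it.
- plate: Dark steel plate in front of the block between the cheeks, 48 mm wide, 6 to 36 mm up, with a 22 mm gap in its middle for the stud. Origin on the counter below its front face, x out of that face, 36.5 to 42 mm from the cam's axis. Two rubber spring pads stand 3.5 mm proud of it and push back with 2 N at first touch, 8 N when flush, so the rail does not stay home by itself.
- rail_center (a point): Centre of the loose guard rail, a pale wooden bar 150 mm long (its x axis), 44 mm wide (y), 40 mm tall, lying on the counter, 0.28 to 0.56 kg. The point is 20 mm up; x points to the stud end.
- rail_end (a point): Middle of the rail's stud-end face, 75 mm from its centre, 21 mm above its underside; the axes are the rail's.
- stud_head (a point): Centre of the T-shaped steel head of the stud, 26.5 mm beyond the rail's end face and 24 mm above its underside. Neck 7 mm thick; the head is an upright pin 10 mm thick and 23 mm tall.
- cup_a: A white ceramic tasting cup, 90 mm across, 75 mm tall; origin at the centre of its underside. A bystander: leave it alone.
- cup_b: A white ceramic tasting cup, 90 mm across, 75 mm tall; origin at the centre of its underside. A bystander: leave it alone.
- cup_c: A white ceramic tasting cup, 90 mm across, 75 mm tall; origin at the centre of its underside. A bystander: leave it alone.
- beans: Amber jar with a steel cap, 70 mm across, 110 mm tall; origin at the centre of its underside. A bystander: leave it alone.
- tray: White open plastic tray, 110 by 160 mm, 30 mm tall; origin at the centre of its underside. A bystander: leave it alone.
Not all that is in view belongs to the job. There is more than one size of the part that bears rail_center; the job needs the middle-sized. Leave any blue look-alike of the block alone.

How it is judged:
By the outcome, as a careful person would: the job done as asked, in the order asked, and still so for the second after the job is handed in, with the robot touching nothing.
It also fails if it takes over 70 s, if anything falls off the work surface, if the arm or the gripper's body presses on something with over 40 N, if the wrist force passes 120 N, or if a joint passes its speed limit or range.

ROBOT

A 6-joint arm with a two-finger parallel gripper is mounted at the origin on the work surface. World frame = base frame: x ahead of the robot, y to its left, z up, the work surface at z = 0. Lengths are in mm, angles in degrees, forces in N, time in s.
With the tool pointing down it reaches from about 350 to 850 mm from the base axis. Payload 8.1 kg.
Tool frame: the origin (TCP) lies at the very end of the fingers, on their centre line; the grasp point (between the pads) lies 19 mm behind it; z points along the fingers, y is the direction in which the jaws open and shut (so a half turn about z gives the same grasp; the last joint's range is limited). The gripper opens to 85 mm and grips with 20 to 120 N. Pads are 22 mm wide; open, the fingers measure 114 mm over their backs; the gripper's body (76 mm by 85 mm) begins 54 mm behind the grasp point. The pads swing forward as they close: fully open they stand 13 mm farther back than shut.
Start: joints at [66.44, 7.471, 85.268, -0, 87.261, -4.893], TCP at [192.019, 568.449, 231.292] pointing down, gripper open.
Joint ranges: [-169.43, 169.43], [-51.17, 129.36], [1.28, 143.12], [-76.62, 256.62], [0, 156.53], [-152.29, 152.29]. Speed limits (degrees/s): [136.94, 136.94, 159.86, 180, 180, 180].

INTERFACE

Orientations are given as [roll, pitch, yaw] about the fixed x, y, z axes, in that order (R = Rz(yaw) Ry(pitch) Rx(roll)).
In Python, from bench import r, eyes gives the robot as it stands. The module is installed in compiled form; this text tells all that it offers.
- The arm moves only by the tool play_rows, never from a script. Its argument "deltas" is a list of rows, each a list of 3 entries, a list of its own where there are three numbers: the shift along the tool's x, y, z in m, then the turn, a rotation vector about the tool's x, y, z in rad, then the closure, from 0 (fully open) to 1 (shut). A call has 1 to 8 rows; each row shifts and turns the pose as measured when the row begins, along the tool's axes as they then stand; what a row does not reach is not made up. A row lasts 1/8 s, in which the tool goes at most 62.5 mm and 10.7 degrees, less where a joint would pass 70% of its speed; a pose out of reach is approached as far as the arm can. A call with a gripper value outside its range is refused whole. The fingers move at their own pace and stop on an object; "force" is the grip in N (left out, the last holds). Time passes only in rows, so rows that do not move let the fingers close. It gives the time, the measured TCP pose, the force and the opening at its end, in the units of the state.
- r.sense(): the state, without advancing time (a new reading comes with each control period).
- eyes.snapshot(name): name is "scene" or "top" or "wrist"; returns the picture (420x560x3 uint8, red, green, blue); there is no depth.
- eyes.get_calibration(name): a dict with "mtx" (3x3 intrinsics, pixels), "R" (3x3) and "t" (3): a world point X has camera coordinates R X + t; the wrist camera has in their place "T_tool_cam" (4x4, takes a point from camera to tool coordinates, whose origin is the TCP and whose axes are the flange's). Camera axes: x right, y down, z forward; pixel columns grow to the right and rows downward; lengths in mm; the calibration is good to about 2 mm. The wrist camera is an equidistant fisheye: a pixel r from the principal point sees the ray r / f radians off the axis. A picture is of the moment at which its call begins: read the wrist's pose just before it. get_calibration takes no time and is no camera call.
- r.hand_in(): hands the job in, once; it reports no verdict.
The state is a dict: "time": time; "joint_pos": joint angles; "qd": joint speeds; "joint_efforts": joint torques, N m; "tool_pos": TCP position; "tcp_rot": TCP orientation; "ft_force": force on the tool from outside, world axes, zero at the start; "wrist_torque": the same for the moment, N m; "finger_gap": finger opening in mm.
Only numpy, scipy, OpenCV 4.12 (cv2) and the standard library are available. Lean on these libraries where they do the work, as an engineer would, in place of code of your own. Each camera call takes 0.05 s, during which the arm holds its last target. There are 200 camera calls.

## Working session

There is one attempt and no reset: what is moved stays moved. The work goes in short steps, Python scripts to look and compute and a tool call to move; the robot and the scene stay as the last step left them, time stands still between calls to the robot, and variables do not carry over. Pictures are saved under pics/ and viewed, about 8 in all and at most 12, crops included, and the job is handed in when it is done.

Besides the shell and the picture viewer there is one more tool, called after "Emit:" by a JSON object that holds its "name" and its "arguments". play_rows: Moves the arm, as the interface text tells. Its arguments: {"type":"object","properties":{"deltas":{"type":"array"},"force":{"type":"number"}},"required":["deltas"]}

```bash
mkdir -p pics; python3 - <<'E'
from bench import r, eyes
import cv2,numpy as np
for n in("scene","top"):
    cv2.imwrite(f"pics/{n}0.png",eyes.snapshot(n)[:,:,::-1])
    c=eyes.get_calibration(n);print(n,{k:np.round(v,3).tolist() for k,v in c.items()})
c=eyes.get_calibration("wrist");print({k:np.round(v,3).tolist() for k,v in c.items()})
print(r.sense())
a=np.hstack([cv2.imread("pics/scene0.png")]);
E
```

```text
scene {'mtx': [[419.21, 0.0, 275.492], [0.0, 419.21, 207.911], [0.0, 0.0, 1.0]], 'R': [[-0.721, 0.693, -0.007], [0.456, 0.465, -0.759], [-0.523, -0.55, -0.651]], 't': [434.647, -114.204, 1601.831]}
top {'mtx': [[472.07, 0.0, 287.73], [0.0, 472.07, 205.196], [0.0, 0.0, 1.0]], 'R': [[0.004, -1.0, 0.003], [-0.998, -0.004, -0.061], [0.061, -0.003, -0.998]], 't': [-124.359, 506.041, 1725.069]}
{'mtx': [[325.192, 0.0, 277.689], [0.0, 325.192, 215.286], [0.0, 0.0, 1.0]], 'T_tool_cam': [[0.001, -0.956, -0.294, 75.133], [1.0, 0.001, 0.0, 0.08], [0.0, -0.294, 0.956, -143.011], [0.0, 0.0, 0.0, 1.0]]}
{'time': 0.1, 'joint_pos': array([ 6.64412546e+01,  7.51158325e+00,  8.53247021e+01, -1.82519041e-04,
        8.72624368e+01, -4.89468307e+00]), 'qd': array([ 0.04437833, -0.04335874, -0.12336363, -0.01090366,  0.00431025,
       -0.04028913]), 'joint_efforts': array([ 1.33746007e-04, -5.70939696e+01, -5.01949275e+01, -2.12780328e-04,
        7.86923716e-03,  1.12224761e-04]), 'tool_pos': array([191.80150372, 567.97601034, 230.32504599]), 'tcp_rot': array([-1.79901622e+02, -8.24178148e-03,  1.61335939e+02]), 'ft_force': array([-0.51797541, -0.22999807,  0.09019143]), 'wrist_torque': array([-0.00229025, -0.0308304 , -0.02793561]), 'finger_gap': 85.57373726329693}
```

View pics/top0.png

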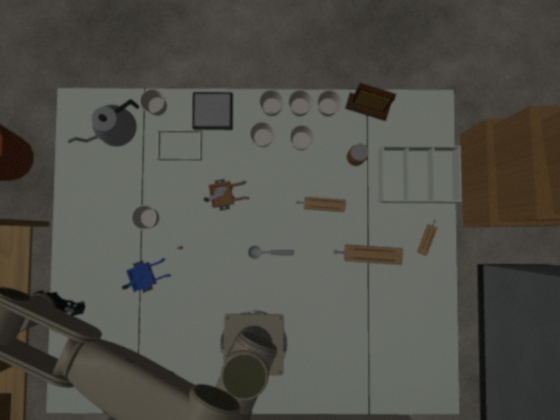

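View pics/scene0.png

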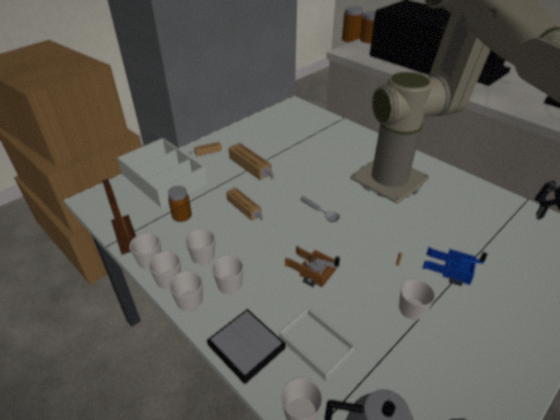

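The top view shows three rails: middle-sized at (324,204), large at (373,254) and small at (427,239). The brown block is at (222,194), and the blue look-alike at (143,277) is to be left alone. The rail at (324,204) is about 42 px, or 150 mm, long, so I choose it. Next is a close crop to check that.

```bash
cat > h.py <<'E'
import numpy as np,cv2
from bench import r,eyes
from scipy.spatial.transform import Rotation as Ro
def back(n,uv,z):
    c=eyes.get_calibration(n);K,R,t=map(np.array,(c["mtx"],c["R"],c["t"]))
    d=R.T@np.linalg.solve(K,[*uv,1]);o=-R.T@t
    return o+d*(z-o[2])/d[2]
def toolT():
    s=r.sense();T=np.eye(4);T[:3,:3]=Ro.from_euler("xyz",s["tcp_rot"],degrees=True).as_matrix();T[:3,3]=s["tool_pos"];return T
def wback(uv,z,T):
    c=eyes.get_calibration("wrist");K=np.array(c["mtx"]);v=(np.array(uv)-K[:2,2])/K[0,0];a=np.hypot(*v)
    d=np.r_[v/a*np.sin(a),np.cos(a)] if a>1e-9 else np.array([0,0,1.])
    M=T@np.array(c["T_tool_cam"]);d=M[:3,:3]@d;o=M[:3,3]
    return o+d*(z-o[2])/d[2]
def wproj(X,T):
    c=eyes.get_calibration("wrist");K=np.array(c["mtx"]);M=np.linalg.inv(T@np.array(c["T_tool_cam"]))
    p=M[:3,:3]@np.array(X)+M[:3,3];a=np.arctan2(np.hypot(p[0],p[1]),p[2])
    return K[:2,2]+K[0,0]*a*p[:2]/np.hypot(p[0],p[1])
def rows(target,yaw):
    "remaining shift in tool axes (m) and turn (rad) to a TCP goal pointing down"
    T=toolT();d=T[:3,:3].T@(np.array(target)-T[:3,3])/1000
    G=Ro.from_euler("xyz",[180,0,yaw],degrees=True).as_matrix()
    return np.round(d,4),np.round(Ro.from_matrix(T[:3,:3].T@G).as_rotvec(),4)
E
python3 - <<'E'
from h import *
for nm,uv,z in(("railL",(303,204),40),("railR",(345,205),40),("stud",(298,203),24),("blockc",(222,194),40),("knob",(207,199),69),("cheek1",(245,183),30),("cheek2",(248,198),30)):
    print(nm,back("top",uv,z).round(0))
i=cv2.imread("pics/top0.png")[165:235,190:360]
cv2.imwrite("pics/c1.png",cv2.resize(i,None,fx=4.7,fy=4.7,interpolation=cv2.INTER_CUBIC))
E
```

```text
railL [ 510. -178.   40.]
railR [ 506. -331.   40.]
stud [ 514. -160.   24.]
blockc [545. 117.  40.]
knob [524. 166.  69.]
cheek1 [587.  34.  30.]
cheek2 [531.  23.  30.]
```

View pics/c1.png

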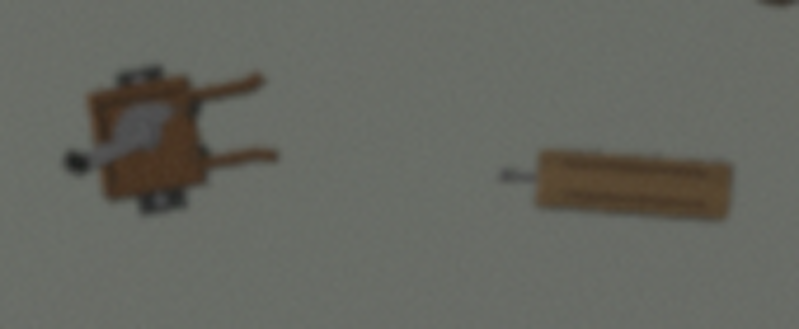

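The crop shows the brown block with the lever knob at about (206,199), cheeks opening right, and the middle rail with its stud facing left. That confirms the choice. The two are almost in line, with the rail yaw near 87° and needing about 100°. I'll go above the block first.

```bash
cat >> h.py <<'E'
def plan(target,yaw,n,vmax=55):
    "n rows from the present pose to the goal, as (shift m),(turn z rad)"
    T=toolT();p0=T[:3,3];y0=r.sense()["tcp_rot"][2];dy=(yaw-y0+180)%360-180
    D=np.array(target)-p0
    print("dist",np.round(D,1),"dyaw",round(dy,2))
    for k in range(n):
        a=np.radians(y0+dy*k/n);d=D/n/1000
        s=[d[0]*np.cos(a)+d[1]*np.sin(a),d[0]*np.sin(a)-d[1]*np.cos(a),-d[2]]
        print([[round(float(x),4) for x in s],[0,0,round(float(-np.radians(dy/n)),3)]])
E
python3 -c "
from h import *
plan((540,40,260),100,14)"
```

```text
dist [ 348.2 -528.    29.7] dyaw -61.34
[[-0.0356, -0.0278, -0.0021], [0, 0, 0.076]]
[[-0.0376, -0.025, -0.0021], [0, 0, 0.076]]
[[-0.0394, -0.022, -0.0021], [0, 0, 0.076]]
[[-0.041, -0.0189, -0.0021], [0, 0, 0.076]]
[[-0.0423, -0.0158, -0.0021], [0, 0, 0.076]]
[[-0.0434, -0.0125, -0.0021], [0, 0, 0.076]]
[[-0.0442, -0.0091, -0.0021], [0, 0, 0.076]]
[[-0.0448, -0.0057, -0.0021], [0, 0, 0.076]]
[[-0.0451, -0.0023, -0.0021], [0, 0, 0.076]]
[[-0.0452, 0.0012, -0.0021], [0, 0, 0.076]]
[[-0.0449, 0.0046, -0.0021], [0, 0, 0.076]]
[[-0.0445, 0.008, -0.0021], [0, 0, 0.076]]
[[-0.0437, 0.0114, -0.0021], [0, 0, 0.076]]
[[-0.0427, 0.0147, -0.0021], [0, 0, 0.076]]
```

Emit:
{"name": "play_rows", "arguments": {"deltas": [[[-0.036, -0.028, -0.002], [0, 0, 0.076], 0], [[-0.038, -0.025, -0.002], [0, 0, 0.076], 0], [[-0.039, -0.022, -0.002], [0, 0, 0.076], 0], [[-0.041, -0.019, -0.002], [0, 0, 0.076], 0], [[-0.042, -0.016, -0.002], [0, 0, 0.076], 0], [[-0.043, -0.0125, -0.002], [0, 0, 0.076], 0], [[-0.044, -0.009, -0.002], [0, 0, 0.076], 0], [[-0.045, -0.006, -0.002], [0, 0, 0.076], 0]]}}

```text
time: 1.1
tool_pos: [390.5, 256.6, 242.9]
tcp_rot: [-179.6, 0.1, 125.7]
ft_force: [0.5, 0.8, -0.4]
finger_gap: 85.7
```

```bash
python3 -c "
from h import *
print(r.sense()['time']);plan((540,40,260),100,8)"
```

```text
1.1
dist [ 149.5 -216.6   17.1] dyaw -25.74
[[-0.0329, -0.0006, -0.0021], [0, 0, 0.056]]
[[-0.0329, 0.0012, -0.0021], [0, 0, 0.056]]
[[-0.0328, 0.003, -0.0021], [0, 0, 0.056]]
[[-0.0325, 0.0049, -0.0021], [0, 0, 0.056]]
[[-0.0322, 0.0067, -0.0021], [0, 0, 0.056]]
[[-0.0318, 0.0085, -0.0021], [0, 0, 0.056]]
[[-0.0313, 0.0103, -0.0021], [0, 0, 0.056]]
[[-0.0306, 0.012, -0.0021], [0, 0, 0.056]]
```

Emit:
{"name": "play_rows", "arguments": {"deltas": [[[-0.035, -0.001, -0.002], [0, 0, 0.056], 0], [[-0.035, 0.001, -0.002], [0, 0, 0.056], 0], [[-0.034, 0.003, -0.002], [0, 0, 0.056], 0], [[-0.034, 0.005, -0.002], [0, 0, 0.056], 0], [[-0.033, 0.007, -0.002], [0, 0, 0.056], 0], [[-0.033, 0.009, -0.002], [0, 0, 0.056], 0], [[-0.02, 0.01, -0.002], [0, 0, 0.056], 0], [[0, 0, 0], [0, 0, 0], 0]]}}

```text
time: 2.1
tool_pos: [524.5, 59.6, 254.7]
tcp_rot: [-179.4, 0.3, 102.1]
ft_force: [-0.1, -0.5, -0.2]
finger_gap: 85.7
```

```bash
python3 - <<'E'
from h import *
T=toolT();np.save("T1.npy",T);i=eyes.snapshot("wrist");cv2.imwrite("pics/w1.png",i[:,:,::-1])
print(T.round(3),r.sense()["time"])
cv2.imwrite("pics/w1b.png",cv2.resize(i[:,:,::-1],(800,600),interpolation=cv2.INTER_CUBIC))
E
```

```text
[[-2.10000e-01  9.78000e-01 -1.00000e-02  5.24518e+02]
 [ 9.78000e-01  2.10000e-01 -7.00000e-03  5.95550e+01]
 [-5.00000e-03 -1.10000e-02 -1.00000e+00  2.54693e+02]
 [ 0.00000e+00  0.00000e+00  0.00000e+00  1.00000e+00]] 2.15
```

View pics/w1b.png

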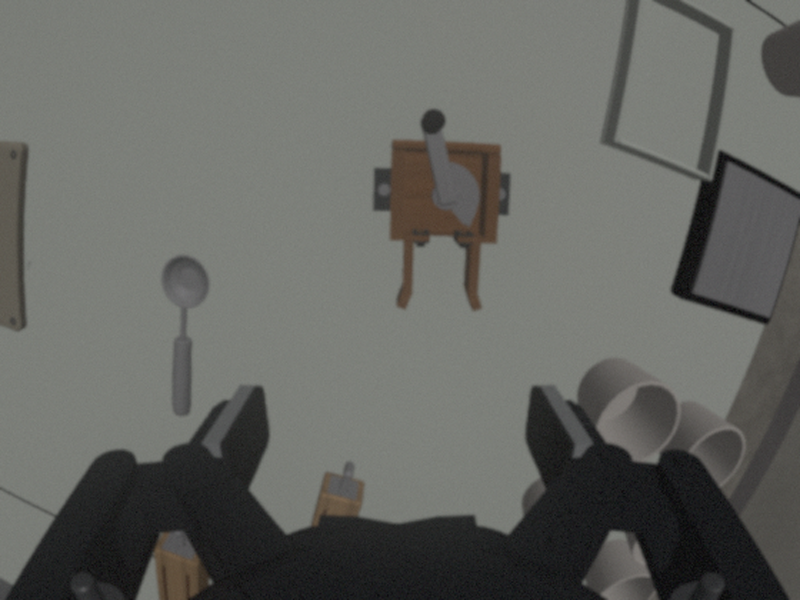

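The wrist view (800 px) shows block-top corners at (392,141), (500,146), (496,242) and (391,238), the knob at (433,118), and cheeks running down to (405,305) and (475,307). Next I fit the block pose.

```bash
python3 - <<'E'
from h import *
from scipy.optimize import least_squares
T=np.load("T1.npy")
P=np.array([[-42,-42,40],[-42,42,40],[36,42,40],[36,-42,40],[36,-23,30],[60,-23,30],[36,23,30],[60,23,30]])
U=np.array([[392,141],[500,146],[496,242],[391,238],[413,243],[412,280],[466,245],[467,280]])*.7
def f(v):
    W=(Ro.from_euler("z",v[2]).apply(P)+[v[0],v[1],0]);return np.ravel([wproj(w,T)-u for w,u in zip(W,U)])
s=least_squares(f,[545,117,-1.4]);print(s.x[:2],np.degrees(s.x[2]),s.fun.reshape(-1,2).round(1).tolist())
b=s.x;k=wback((433*.7,118*.7),82,T)[:2];d=k-b[:2];print("knob",k,np.hypot(*d),"lever ang rel",(np.arctan2(d[1],d[0])-b[2])%6.283)
print("top z=0 rails",back("top",(298,203),36),wback((348*.7,465*.7),30,T))
np.save("block.npy",b)
plan((515,-225,230),88,8)
E
```

```text
[547.07126803 116.64610582] -79.23692330110983 [[-0.8, 1.5], [0.5, 1.7], [-0.6, 3.8], [-1.7, 4.0], [-0.2, -0.5], [-0.2, -5.9], [2.6, -0.5], [0.6, -4.7]]
knob [523.07262011 171.05498191] 59.46646870304224 lever ang rel 3.3691525729219802
top z=0 rails [ 513.4068105  -159.85770331   36.        ] [ 517.87299558 -146.19435305   30.        ]
dist [  -9.  -285.2  -24.6] dyaw -14.23
[[-0.0346, -0.0087, 0.0031], [0, 0, 0.031]]
[[-0.0349, -0.0076, 0.0031], [0, 0, 0.031]]
[[-0.0351, -0.0065, 0.0031], [0, 0, 0.031]]
[[-0.0353, -0.0054, 0.0031], [0, 0, 0.031]]
[[-0.0354, -0.0043, 0.0031], [0, 0, 0.031]]
[[-0.0355, -0.0032, 0.0031], [0, 0, 0.031]]
[[-0.0356, -0.0021, 0.0031], [0, 0, 0.031]]
[[-0.0357, -0.001, 0.0031], [0, 0, 0.031]]
```

```bash
python3 - <<'E'
from h import *
from scipy.optimize import least_squares
T=np.load("T1.npy")
P=np.array([[-42,-42,40],[-42,42,40],[36,42,40],[36,-42,40],[60,-23,30],[60,23,30]])
U=np.array([[392,141],[500,146],[496,242],[391,238],[412,280],[467,280]])*.7
w=np.array([[1,1]]*4+[[1,0]]*2)
def f(v):
    W=(Ro.from_euler("z",v[2]).apply(P)+[v[0],v[1],0]);return np.ravel([wproj(q,T)-u for q,u in zip(W,U)]*w)
s=least_squares(f,[545,117,-1.4]);print(s.x[:2],np.degrees(s.x[2]),s.fun.reshape(-1,2).round(1).tolist())
b=s.x;k=wback((433*.7,118*.7),82,T)[:2];d=k-b[:2];print("knob",k,np.hypot(*d),"lever ang rel",(np.arctan2(d[1],d[0])-b[2])%6.283)
np.save("block.npy",b)
E
```

```text
[546.81629042 119.73765339] -79.25246395936878 [[-0.4, -1.3], [0.9, -1.0], [-0.1, 1.2], [-1.4, 1.3], [0.1, -0.0], [1.1, -0.0]]
knob [523.07262011 171.05498191] 56.5440543841143 lever ang rel 3.387363911564093
```

Emit:
{"name": "play_rows", "arguments": {"deltas": [[[-0.037, -0.009, 0.003], [0, 0, 0.031], 0], [[-0.037, -0.008, 0.003], [0, 0, 0.031], 0], [[-0.037, -0.007, 0.003], [0, 0, 0.031], 0], [[-0.037, -0.005, 0.003], [0, 0, 0.031], 0], [[-0.037, -0.004, 0.003], [0, 0, 0.031], 0], [[-0.037, -0.003, 0.003], [0, 0, 0.031], 0], [[-0.037, -0.002, 0.003], [0, 0, 0.031], 0], [[0, 0, 0], [0, 0, 0], 0]]}}

```text
time: 3.15
tool_pos: [516.7, -198.3, 233.4]
tcp_rot: [-179.3, 0.1, 90.4]
ft_force: [0.1, 1.6, -0.1]
finger_gap: 85.4
```

```bash
python3 - <<'E'
from h import *
T=toolT();np.save("T2.npy",T);i=eyes.snapshot("wrist")
print(T.round(3)[:3,3])
cv2.imwrite("pics/w2b.png",cv2.resize(i[:,:,::-1],(800,600),interpolation=cv2.INTER_CUBIC))
E
```

```text
[ 516.693 -198.255  233.366]
```

View pics/w2b.png

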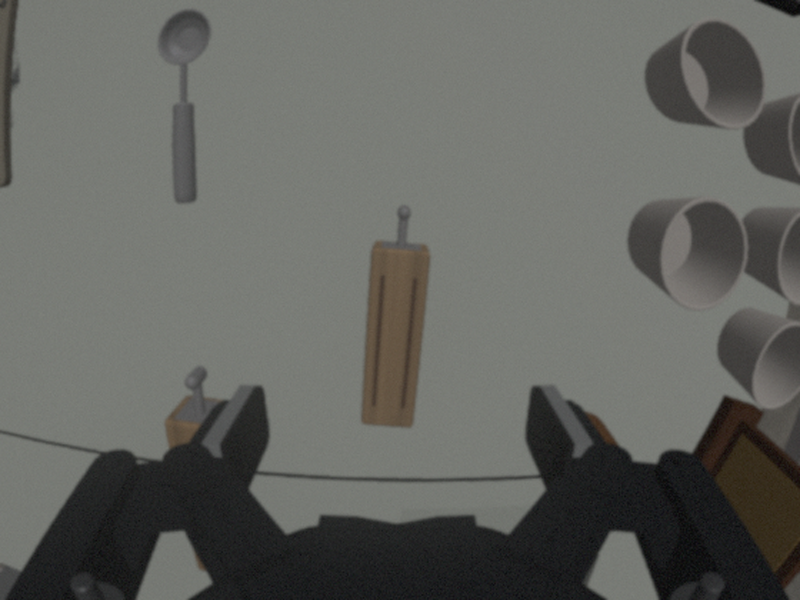

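The rail lies in the middle of the view, with top corners at (373,248), (429,252), (413,427) and (361,424). The stud head is at (404,211) and points up the picture.

```bash
python3 - <<'E'
from h import *
from scipy.optimize import least_squares
T=np.load("T2.npy")
P=np.array([[75,22,40],[75,-22,40],[-75,-22,40],[-75,22,40],[101.5,0,33]])
U=np.array([[373,248],[429,252],[413,427],[361,424],[404,211]])*.7
def f(v):
    W=(Ro.from_euler("z",v[2]).apply(P)+[v[0],v[1],0]);return np.ravel([wproj(q,T)-u for q,u in zip(W,U)])
s=least_squares(f,[510,-250,1.5]);v=s.x;print(v[:2],np.degrees(v[2]),s.fun.reshape(-1,2).round(1).tolist())
g=v[:2]-25*np.array([np.cos(v[2]),np.sin(v[2])]);print(g)
np.save("rail.npy",v)
plan((*g,80),np.degrees(v[2]),5)
E
```

```text
[ 512.29119261 -256.77039379] 86.15738636211128 [[-1.3, -0.9], [1.3, -0.5], [0.0, 0.7], [0.0, 0.1], [-0.1, 0.8]]
[ 510.61579273 -281.71419132]
dist [  -6.3  -84.7 -153.5] dyaw -4.36
[[-0.0169, -0.0014, 0.0307], [0, 0, 0.015]]
[[-0.0169, -0.0012, 0.0307], [0, 0, 0.015]]
[[-0.017, -0.0009, 0.0307], [0, 0, 0.015]]
[[-0.017, -0.0006, 0.0307], [0, 0, 0.015]]
[[-0.017, -0.0004, 0.0307], [0, 0, 0.015]]
```

Emit:
{"name": "play_rows", "arguments": {"deltas": [[[-0.019, -0.0015, 0.031], [0, 0, 0.016], 0], [[-0.018, -0.001, 0.031], [0, 0, 0.016], 0], [[-0.018, -0.001, 0.031], [0, 0, 0.016], 0], [[-0.018, -0.001, 0.031], [0, 0, 0.015], 0], [[-0.017, -0.001, 0.031], [0, 0, 0.015], 0], [[0, 0, 0], [0, 0, 0], 0]]}}

```text
time: 3.95
tool_pos: [512.0, -277.6, 76.9]
tcp_rot: [-179.5, -0.0, 86.8]
ft_force: [-0.2, 0.7, 0.1]
finger_gap: 85.1
```

```bash
python3 - <<'E'
from h import *
plan((510.6,-281.7,9),86.2,3)
print(rows((510.6,-281.7,9),86.2),r.sense()["time"])
E
```

```text
dist [ -1.4  -4.1 -67.9] dyaw -0.6
[[-0.0014, -0.0004, 0.0226], [0, 0, 0.003]]
[[-0.0014, -0.0004, 0.0226], [0, 0, 0.003]]
[[-0.0014, -0.0004, 0.0226], [0, 0, 0.003]]
(array([-0.0042, -0.0007,  0.0679]), array([-0.0079, -0.0007,  0.0104])) 3.95
```

Emit:
{"name": "play_rows", "arguments": {"deltas": [[[-0.002, -0.0005, 0.023], [-0.004, 0, 0.004], 0], [[-0.0015, -0.0005, 0.023], [-0.004, 0, 0.004], 0], [[-0.001, 0, 0.022], [0, 0, 0.003], 0], [[0, 0, 0], [0, 0, 0], 0.3], [[0, 0, 0], [0, 0, 0], 0.7], [[0, 0, 0], [0, 0, 0], 0.7], [[0, 0, 0], [0, 0, 0], 0.7], [[0, 0, 0], [0, 0, 0], 0.7]], "force": 40}}

```text
time: 4.95
tool_pos: [519.2, -276.5, 19.3]
tcp_rot: [179.3, 0.2, 86.8]
ft_force: [-0.7, 0.9, -3.4]
finger_gap: 42.8
```

```bash
python3 - <<'E'
from h import *
s=r.sense();print(s["tool_pos"],s["tcp_rot"],s["finger_gap"],s["ft_force"])
# goal: rail along block axis, rail end at local x=110 (stud head 83)
b=np.load("block.npy");u=np.array([np.cos(b[2]),np.sin(b[2])])
v=np.load("rail.npy");a=v[2];off=(s["tool_pos"][:2]-v[:2])@np.array([np.cos(a),np.sin(a)])
print("TCP along rail",off)
for e in (125,42): print(e,b[:2]+u*(e+75-off))
g=b[:2]+u*(125+75-off)
plan((*g,s["tool_pos"][2]+3),np.degrees(b[2])+180,6)
E
```

```text
[ 519.18541468 -276.53776702   19.314605  ] [1.79306269e+02 1.67570066e-01 8.67732605e+01] 42.8006035490968 [-0.66298979  0.87907567 -3.42713619]
TCP along rail -19.26091106269904
125 [587.70445679 -95.67707445]
42 [572.22646852 -14.13302575]
dist [ 68.5 180.9   3. ] dyaw 13.97
[[0.0307, 0.0097, -0.0005], [0, 0, -0.041]]
[[0.0303, 0.0109, -0.0005], [0, 0, -0.041]]
[[0.0298, 0.0122, -0.0005], [0, 0, -0.041]]
[[0.0293, 0.0134, -0.0005], [0, 0, -0.041]]
[[0.0288, 0.0146, -0.0005], [0, 0, -0.041]]
[[0.0281, 0.0157, -0.0005], [0, 0, -0.041]]
```

```bash
python3 - <<'E'
from h import *
T=toolT();np.save("T3.npy",T);i=eyes.snapshot("wrist");print(r.sense()["tool_pos"])
cv2.imwrite("pics/w3b.png",cv2.resize(i[:,:,::-1],(800,600),interpolation=cv2.INTER_CUBIC))
for x in(75,-75):
  for y in(22,-22):
    v=np.load("rail.npy");print(wproj([*(Ro.from_euler("z",v[2]).apply([x,y,40])+[v[0],v[1],0])],T)/.7)
E
```

```text
[ 519.17263181 -276.57467234   19.28768873]
[287.18122754  98.60669174]
[456.33758617  98.17356539]
[314.94335248 547.01159328]
[433.70794385 548.70554347]
```

View pics/w3b.png

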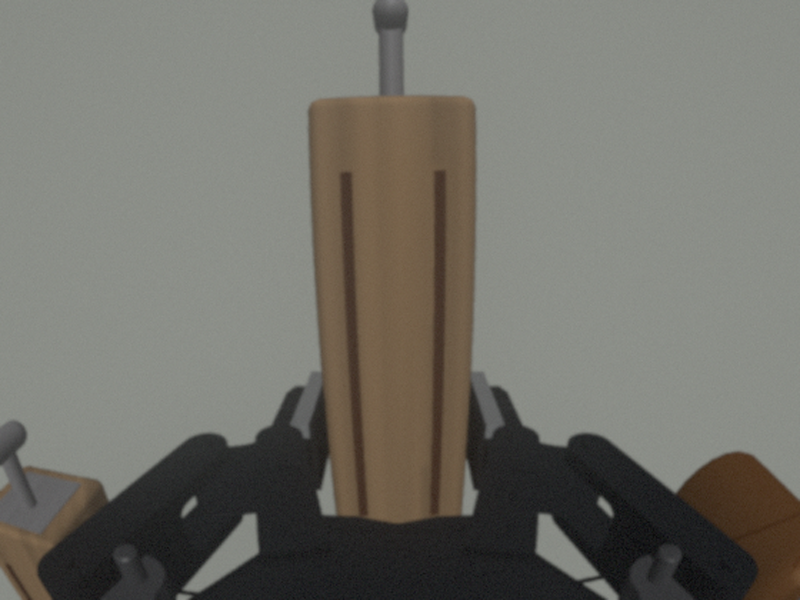

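The rail is centred between the pads, with its axis from (392,100) to (398,518) in the image. But the TCP is at 19 mm, so the grip is high. I'll regrip lower.

Emit:
{"name": "play_rows", "arguments": {"deltas": [[[0, 0, 0], [0, 0, 0], 0.2], [[0, 0, 0], [0.006, 0, 0], 0.2], [[0, 0, 0.006], [0.006, 0, 0], 0.2], [[0, 0, 0.006], [0, 0, 0], 0.2], [[0, 0, 0.002], [0, 0, 0], 0.2], [[0, 0, 0], [0, 0, 0], 0.2]]}}

```text
time: 5.75
tool_pos: [519.8, -277.2, 4.8]
tcp_rot: [180.0, 0.2, 86.7]
ft_force: [0.6, -0.7, -0.1]
finger_gap: 68.3
```

Emit:
{"name": "play_rows", "arguments": {"deltas": [[[0, 0, -0.002], [0, 0, 0], 0.5], [[0, 0, 0], [0, 0, 0], 0.7], [[0, 0, 0], [0, 0, 0], 0.7], [[0, 0, 0], [0, 0, 0], 0.7]]}}

```text
time: 6.25
tool_pos: [520.0, -277.3, 7.3]
tcp_rot: [180.0, 0.2, 86.7]
ft_force: [0.6, -0.3, -1.0]
finger_gap: 43.4
```

```bash
python3 - <<'E'
from h import *
b=np.load("block.npy");u=np.array([np.cos(b[2]),np.sin(b[2])]);off=-20
print(r.sense()["tool_pos"],r.sense()["finger_gap"])
g=b[:2]+u*(130+75-off)
plan((*g,r.sense()["tool_pos"][2]+2),np.degrees(b[2])+180-0.6,6)
E
```

```text
[ 519.95393573 -277.31113186    7.27354546] 43.372931076654936
dist [ 68.8 176.    2. ] dyaw 13.41
[[0.0299, 0.0098, -0.0003], [0, 0, -0.039]]
[[0.0295, 0.0109, -0.0003], [0, 0, -0.039]]
[[0.0291, 0.0121, -0.0003], [0, 0, -0.039]]
[[0.0286, 0.0132, -0.0003], [0, 0, -0.039]]
[[0.0281, 0.0143, -0.0003], [0, 0, -0.039]]
[[0.0275, 0.0154, -0.0003], [0, 0, -0.039]]
```

Emit:
{"name": "play_rows", "arguments": {"deltas": [[[0.015, 0.004, -0.001], [0, 0, -0.03], 0.7], [[0.03, 0.011, -0.001], [0, 0, -0.04], 0.7], [[0.03, 0.012, 0], [0, 0, -0.04], 0.7], [[0.03, 0.013, 0], [0, 0, -0.04], 0.7], [[0.03, 0.014, 0], [0, 0, -0.04], 0.7], [[0.03, 0.016, 0], [0, 0, -0.04], 0.7], [[0.01, 0.006, 0], [0, 0, -0.01], 0.7], [[0, 0, 0], [0, 0, 0], 0.7]]}}

```text
time: 7.25
tool_pos: [586.6, -87.1, 7.3]
tcp_rot: [-179.9, 0.1, 101.4]
ft_force: [1.1, 0.2, -1.2]
finger_gap: 43.6
```

```bash
python3 - <<'E'
from h import *
b=np.load("block.npy");u=np.array([np.cos(b[2]),np.sin(b[2])]);off=-20
T=toolT();np.save("T4.npy",T)
i=eyes.snapshot("wrist");print(r.sense()["tool_pos"])
cv2.imwrite("pics/w4b.png",cv2.resize(i[:,:,::-1],(800,600),interpolation=cv2.INTER_CUBIC))
g=b[:2]+u*(130+75-off)
plan((*g,8),np.degrees(b[2])+180-0.6,1)
E
```

```text
[586.46828082 -87.49547193   7.31024261]
dist [  2.3 -13.8   0.7] dyaw -1.21
[[-0.014, -0.0005, -0.0007], [0, 0, 0.021]]
```

View pics/w4b.png

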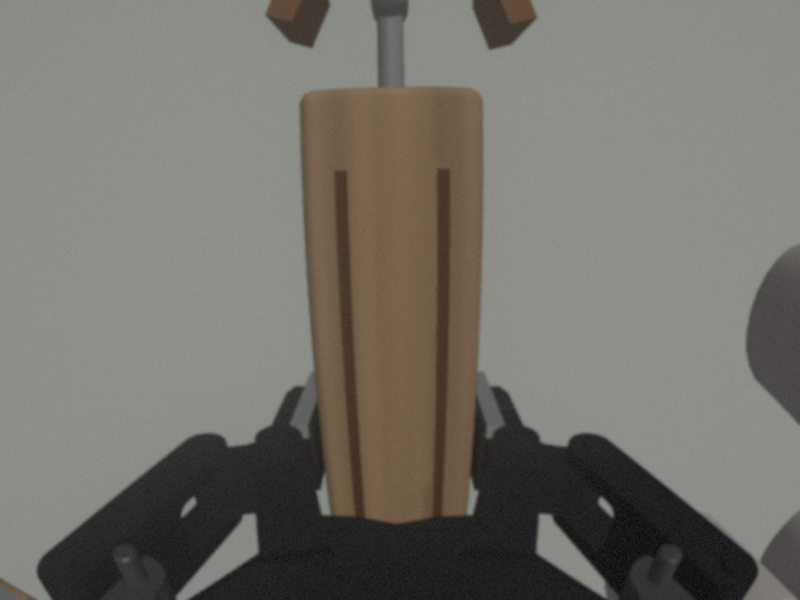

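The cheek tips at (315,45) and (490,47) put their centre near column 401. The rail front centre is at 391.5 and it is turned about 1.4° counterclockwise. I'll turn it back and advance in small steps.

Emit:
{"name": "play_rows", "arguments": {"deltas": [[[0, 0, 0], [0, 0, 0.014], 0.7], [[0, 0, 0], [0, 0, 0.012], 0.7], [[0.006, 0, 0], [0, 0, 0], 0.7], [[0.008, 0, 0], [0, 0, 0], 0.7], [[0.008, 0, 0], [0, 0, 0], 0.7], [[0, 0, 0], [0, 0, 0], 0.7]], "force": 25}}

```text
time: 8.05
tool_pos: [581.8, -67.3, 7.3]
tcp_rot: [-179.9, 0.1, 99.5]
ft_force: [-0.5, 1.3, -2.1]
finger_gap: 43.7
```

```bash
python3 - <<'E'
from h import *
i=eyes.snapshot("wrist")
s=r.sense();b=np.load("block.npy");u=np.array([np.cos(b[2]),np.sin(b[2])]);d=s["tool_pos"][:2]-b[:2]
print("end x",d@u-95,"lat",d@[-u[1],u[0]],s["ft_force"],s["wrist_torque"])
cv2.imwrite("pics/w5b.png",cv2.resize(i[:300,:,::-1],(800,429),interpolation=cv2.INTER_CUBIC))
E
```

```text
end x 95.35644337656058 lat -0.5063048397583501 [0.14779113 2.0633753  0.51323251] [ 0.28385724 -0.04184253  0.08830012]
```

View pics/w5b.png

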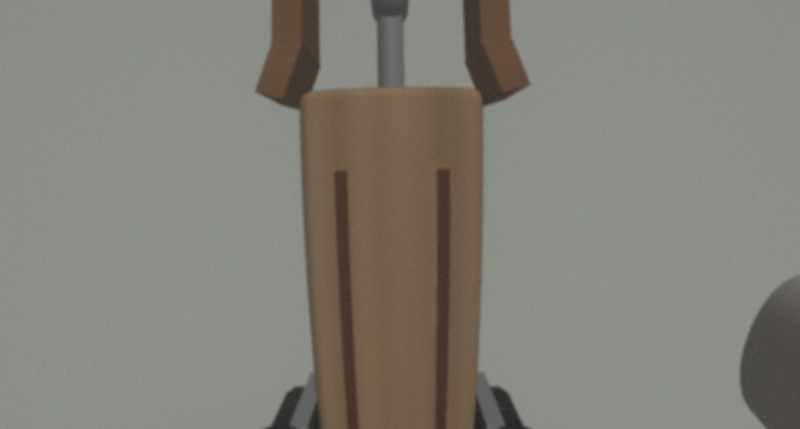

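The stud and rail centre (about 391) lie between the cheeks' inner edges at 319 and 467, so they are aligned. I'll go in.

Emit:
{"name": "play_rows", "arguments": {"deltas": [[[0.006, -0.0001, 0], [0, 0, 0], 0.7], [[0.006, -0.0001, 0], [0, 0, -0.001], 0.7], [[0.006, -0.0001, 0], [0, 0, -0.001], 0.7], [[0.006, -0.0001, 0], [0, 0, 0], 0.7], [[0.006, -0.0001, 0], [0, 0, 0], 0.7], [[0, 0, 0], [0, 0, 0], 0.7]]}}

```text
time: 8.85
tool_pos: [576.0, -35.9, 7.3]
tcp_rot: [-179.9, 0.2, 99.6]
ft_force: [-0.5, 1.4, -0.7]
finger_gap: 43.4
```

```bash
cat >>h.py <<'E'
def rep():
    s=r.sense();b=np.load("block.npy");u=np.array([np.cos(b[2]),np.sin(b[2])]);n=np.array([-u[1],u[0]]);d=s["tool_pos"][:2]-b[:2];f=s["ft_force"]
    print("end x",(d@u-95).round(1),"lat",(d@n).round(1),"F along x",(f[:2]@u).round(1),"lat",(f[:2]@n).round(1),"z",f[2].round(1),"yaw",s["tcp_rot"][2].round(1),"Mz",s["wrist_torque"].round(2),"t",s["time"])
E
python3 -c "
from h import *
rep()"
```

```text
end x 63.3 lat -0.4 F along x -1.5 lat -0.2 z -0.7 yaw 99.6 Mz [ 0.12 -0.04 -0.05] t 8.85
```

Emit:
{"name": "play_rows", "arguments": {"deltas": [[[0.005, -0.0001, 0], [0, 0, 0], 0.7], [[0.005, -0.0001, 0], [0, 0, 0], 0.7], [[0.005, 0, 0], [0, 0, 0], 0.7]]}}

```text
time: 9.22
tool_pos: [573.3, -20.8, 7.4]
tcp_rot: [-179.9, 0.2, 99.6]
ft_force: [1.0, -2.6, -0.3]
finger_gap: 43.5
```

```bash
python3 -c "
from h import *
rep()"
```

```text
end x 48.0 lat -0.2 F along x 2.7 lat 0.5 z -0.3 yaw 99.6 Mz [-0.26 -0.02 -0.05] t 9.225
```

Emit:
{"name": "play_rows", "arguments": {"deltas": [[[0.003, 0, 0], [0, 0, 0], 0.7]]}}

```text
time: 9.35
tool_pos: [572.7, -17.5, 7.3]
tcp_rot: [-179.9, 0.2, 99.6]
ft_force: [0.2, -2.2, -0.8]
finger_gap: 43.5
```

```bash
python3 -c "
from h import *
rep()"
```

```text
end x 44.6 lat -0.2 F along x 2.2 lat -0.2 z -0.8 yaw 99.6 Mz [-0.24 -0.15 -0.04] t 9.35
```

Emit:
{"name": "play_rows", "arguments": {"deltas": [[[0.003, 0, 0], [0, 0, 0], 0.7]]}}

```text
time: 9.48
tool_pos: [572.2, -14.4, 7.3]
tcp_rot: [-179.9, 0.2, 99.6]
ft_force: [1.0, -3.5, -0.7]
finger_gap: 43.6
```

```bash
python3 -c "
from h import *
rep()"
```

```text
end x 41.5 lat -0.1 F along x 3.6 lat 0.3 z -0.7 yaw 99.6 Mz [-0.52 -0.11  0.02] t 9.475
```

Emit:
{"name": "play_rows", "arguments": {"deltas": [[[0.002, 0, 0], [0, 0, 0], 0.7], [[0, 0, 0], [0, 0, 0], 0.7]]}}

```text
time: 9.72
tool_pos: [572.0, -13.0, 7.4]
tcp_rot: [-179.9, 0.3, 99.6]
ft_force: [0.5, -3.7, -1.9]
finger_gap: 43.6
```

```bash
python3 -c "
from h import *
rep()"
```

```text
end x 40.1 lat -0.0 F along x 3.7 lat -0.2 z -1.9 yaw 99.6 Mz [-0.59 -0.17  0.04] t 9.725
```

Emit:
{"name": "play_rows", "arguments": {"deltas": [[[0.002, 0, 0], [0, 0, 0], 0.7], [[0, 0, 0], [0, 0, 0], 0.7]]}}

```text
time: 9.98
tool_pos: [571.8, -12.3, 7.4]
tcp_rot: [-179.9, 0.4, 99.6]
ft_force: [0.6, -5.6, -1.7]
finger_gap: 43.6
```

```bash
python3 - <<'E'
from h import *
i=eyes.snapshot("wrist")
rep()
cv2.imwrite("pics/w6b.png",cv2.resize(i[:300,:,::-1],(800,429),interpolation=cv2.INTER_CUBIC))
E
```

```text
end x 39.5 lat -0.0 F along x 6.1 lat -0.5 z -1.7 yaw 99.6 Mz [-0.75 -0.08  0.12] t 10.025
```

View pics/w6b.png

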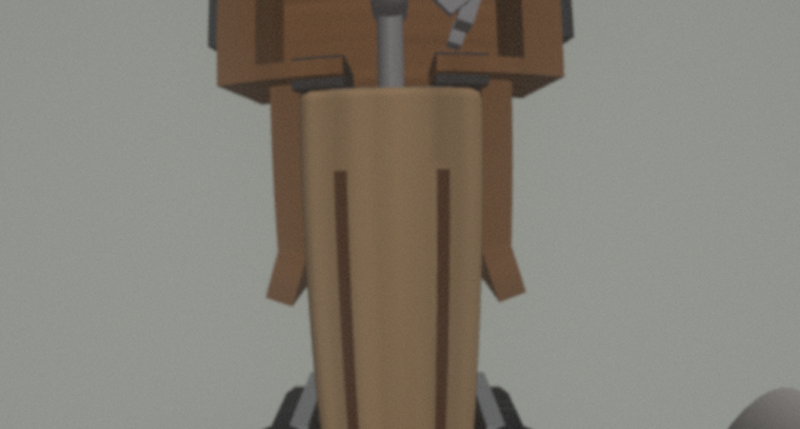

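The rail end sits against the pads at about (390,90), and the neck passes through the plate gap with its head inside the block opening. I release and lift.

Emit:
{"name": "play_rows", "arguments": {"deltas": [[[0, 0, 0], [0, 0, 0], 0.3], [[0, 0, 0], [0, 0, 0], 0.3], [[0, 0, 0], [0, 0, 0], 0.3], [[0, 0, -0.03], [0, 0, 0], 0.3], [[0, 0, -0.05], [0, 0, 0], 0.3], [[0, 0, -0.05], [0, 0, 0], 0.5], [[0, 0, -0.02], [0, 0, 0], 0.5], [[0, 0, 0], [0, 0, 0], 0.5]]}}

```text
time: 11.02
tool_pos: [570.7, -9.3, 160.8]
tcp_rot: [-179.7, 0.1, 99.7]
ft_force: [0.8, 0.1, -0.0]
finger_gap: 42.5
```

```bash
python3 - <<'E'
from h import *
rep();plan((523.5,110,170),95,5)
E
```

```text
end x 36.2 lat -0.6 F along x 0.1 lat 0.9 z -0.0 yaw 99.7 Mz [-0.02 -0.05 -0.03] t 11.025
dist [-47.2 119.3   9.2] dyaw -4.66
[[0.0251, -0.0053, -0.0018], [0, 0, 0.016]]
[[0.025, -0.0057, -0.0018], [0, 0, 0.016]]
[[0.0249, -0.0061, -0.0018], [0, 0, 0.016]]
[[0.0248, -0.0065, -0.0018], [0, 0, 0.016]]
[[0.0247, -0.0069, -0.0018], [0, 0, 0.016]]
```

Emit:
{"name": "play_rows", "arguments": {"deltas": [[[0.027, -0.006, -0.002], [0, 0, 0.016], 0.3], [[0.027, -0.006, -0.002], [0, 0, 0.016], 0.3], [[0.026, -0.006, -0.002], [0, 0, 0.016], 0.3], [[0.026, -0.007, -0.002], [0, 0, 0.016], 0.3], [[0.02, -0.007, -0.002], [0, 0, 0.016], 0.3], [[0, 0, 0], [0, 0, 0], 0.3]]}}

```text
time: 11.78
tool_pos: [515.8, 114.6, 160.8]
tcp_rot: [-179.0, 0.1, 94.9]
ft_force: [-0.8, -0.6, 0.3]
finger_gap: 59.5
```

```bash
python3 - <<'E'
from h import *
T=toolT();np.save("T7.npy",T);i=eyes.snapshot("wrist");print(T[:3,3])
cv2.imwrite("pics/w7b.png",cv2.resize(i[:,:,::-1],(800,600),interpolation=cv2.INTER_CUBIC))
print("pred knob",wproj((523.5,169.8,84),T)/.7, "axis",wproj((546.8,119.7,54),T)/.7)
E
```

```text
[515.78303255 114.64488722 160.83704976]
pred knob [426.17400643 212.7052483 ] axis [455.91338768 300.6136964 ]
```

View pics/w7b.png

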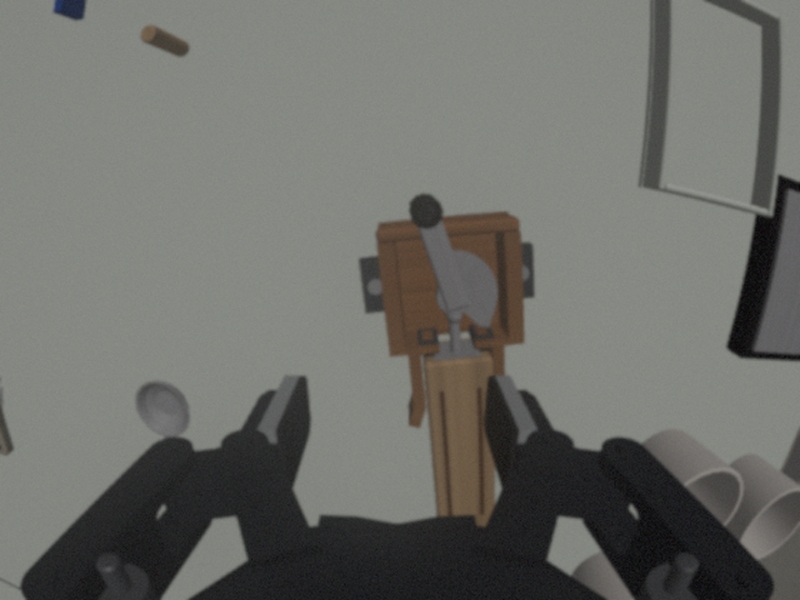

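Knob at (426,208) agrees with the prediction of (426,213) to about 2 mm. The rail sits between the cheeks with the neck entering the cam at (455,335).

```bash
python3 - <<'E'
from h import *
plan((523.4,171.5,105),95,3); plan((523.4,171.5,58),95,1)
E
```

```text
dist [  7.4  57.6 -55.7] dyaw 0.12
[[0.0189, 0.0041, 0.0186], [0, 0, -0.001]]
[[0.0189, 0.0041, 0.0186], [0, 0, -0.001]]
[[0.0189, 0.0041, 0.0186], [0, 0, -0.001]]
dist [   7.4   57.6 -102.7] dyaw 0.12
[[0.0567, 0.0123, 0.1027], [0, 0, -0.002]]
```

Emit:
{"name": "play_rows", "arguments": {"deltas": [[[0.02, 0.004, 0.019], [-0.009, 0, 0], 0.3], [[0.02, 0.004, 0.019], [-0.009, 0, 0], 0.3], [[0.018, 0.004, 0.018], [0, 0, 0], 0.3], [[0, 0, 0], [0, 0, 0], 0.3]]}}

```text
time: 12.32
tool_pos: [523.0, 170.0, 99.7]
tcp_rot: [-179.9, 0.2, 94.8]
ft_force: [-0.4, 0.0, -0.1]
finger_gap: 59.8
```

```bash
python3 - <<'E'
from h import *
plan((523.4,171.5,58),95,1);rep()
E
```

```text
dist [  0.4   1.5 -41.7] dyaw 0.22
[[0.0014, 0.0005, 0.0417], [0, 0, -0.004]]
end x -148.9 lat -14.0 F along x -0.1 lat -0.4 z -0.1 yaw 94.8 Mz [0.01 0.02 0.01] t 12.325
```

Emit:
{"name": "play_rows", "arguments": {"deltas": [[[0.001, 0.0005, 0.018], [0, 0, 0], 0.3], [[0, 0, 0.018], [0, 0, 0], 0.3], [[0, 0, 0], [0, 0, 0], 0.3], [[0, 0, 0], [0, 0, 0], 0.7], [[0, 0, 0], [0, 0, 0], 0.95], [[0, 0, 0], [0, 0, 0], 0.95], [[0, 0, 0], [0, 0, 0], 0.95]], "force": 40}}

```text
time: 13.2
tool_pos: [524.7, 168.2, 62.5]
tcp_rot: [180.0, 0.3, 94.7]
ft_force: [-0.1, -0.2, -4.2]
finger_gap: 14.7
```

```bash
cat >>h.py <<'E'
def knob(dth=0.1,ratio=.7,k=4,c=None):
    "cam angle, tangential/radial force, and k rows of dth rad each along the arc"
    s=r.sense();b=np.load("block.npy");c=b[:2] if c is None else np.array(c);d=s["tool_pos"][:2]-c;a=np.arctan2(d[1],d[0]);R=np.hypot(*d)
    f=s["ft_force"][:2];t=np.array([np.sin(a),-np.cos(a)])
    print("cam",round((3.4+b[2]-a)%6.2832,3),"R",R.round(1),"Ftan",(f@t).round(2),"Frad",(f@d/R).round(2),"Fz",s["ft_force"][2].round(1),"pos",s["tool_pos"].round(1),"yaw",s["tcp_rot"][2].round(1),"gap",s["finger_gap"].round(1),"t",s["time"])
    y=np.radians(s["tcp_rot"][2]);R0=55
    p=s["tool_pos"][:2]
    for j in range(k):
        a2=a-dth*(j+1);q=c+R0*np.array([np.cos(a2),np.sin(a2)]);e=q-p;p=q
        print([[round(float(e@[np.cos(y),np.sin(y)]),4)/1000,round(float(e@[np.sin(y),-np.cos(y)]),4)/1000,0],[0,0,round(dth*ratio,3)]]);y-=dth*ratio
E
python3 -c "
from h import *
knob()"
```

```text
Traceback (most recent call last):
  File "h.py", line 40, in knob
    print("cam",round((3.4+b[2]-a)%6.2832,3),"R",R.round(1),"Ftan",(f@t).round(2),"Frad",(f@d/R).round(2),"Fz",s["ft_force"][2].round(1),"pos",s["tool_pos"].round(1),"yaw",s["tcp_rot"][2].round(1),"gap",s["finger_gap"].round(1),"t",s["time"])
                                                                                                                                                                                                           ^^^^^^^^^^^^^^^^^^^^^
AttributeError: 'float' object has no attribute 'round'
```

```bash
sed -i 's/s\["finger_gap"\].round(1)/round(s["finger_gap"],1)/' h.py
python3 -c "
from h import *
knob()"
```

```text
cam 0.018 R 53.3 Ftan -0.2 Frad -0.17 Fz -4.2 pos [524.7 168.2  62.5] yaw 94.7 gap 14.7 t 13.2
[[0.0031991999999999997, 0.0046822, 0], [0, 0, 0.07]]
[[0.0014496, 0.0053032, 0], [0, 0, 0.07]]
[[0.0012899, 0.0053443, 0], [0, 0, 0.07]]
[[0.001129, 0.0053805, 0], [0, 0, 0.07]]
```

Emit:
{"name": "play_rows", "arguments": {"deltas": [[[0.0015, 0.005, 0.001], [0, 0, 0.07], 0.95], [[0.0014, 0.0053, 0], [0, 0, 0.07], 0.95], [[0.0013, 0.0053, 0], [0, 0, 0.07], 0.95], [[0.0011, 0.0054, 0], [0, 0, 0.07], 0.95]]}}

```text
time: 13.7
tool_pos: [545.4, 173.0, 62.4]
tcp_rot: [180.0, 0.3, 78.2]
ft_force: [-1.4, -0.6, 0.0]
finger_gap: 14.4
```

```bash
python3 -c "
from h import *
knob(.1,.7,6)"
```

```text
cam 0.419 R 53.3 Ftan -1.42 Frad -0.55 Fz 0.0 pos [545.4 173.   62.4] yaw 78.2 gap 14.4 t 13.7
[[0.0026731, 0.0050084, 0], [0, 0, 0.07]]
[[0.0008401999999999999, 0.0054331, 0], [0, 0, 0.07]]
[[0.0006768, 0.0054559, 0], [0, 0, 0.07]]
[[0.0005129, 0.0054737, 0], [0, 0, 0.07]]
[[0.00034849999999999996, 0.0054867, 0], [0, 0, 0.07]]
[[0.0001837, 0.0054946000000000005, 0], [0, 0, 0.07]]
```

Emit:
{"name": "play_rows", "arguments": {"deltas": [[[0.001, 0.0053, 0], [0, 0, 0.07], 0.95], [[0.0008, 0.0054, 0], [0, 0, 0.07], 0.95], [[0.0006, 0.0054, 0], [0, 0, 0.07], 0.95], [[0.0004, 0.0054, 0], [0, 0, 0.07], 0.95]]}}

```text
time: 14.2
tool_pos: [565.9, 169.4, 62.4]
tcp_rot: [-180.0, 0.4, 61.7]
ft_force: [-1.7, -0.2, -0.6]
finger_gap: 14.6
```

```bash
python3 -c "
from h import *
knob(.1,.7,4)"
```

```text
cam 0.812 R 53.2 Ftan -1.53 Frad -0.75 Fz -0.6 pos [565.9 169.4  62.4] yaw 61.7 gap 14.6 t 14.2
[[0.0021886, 0.0052531999999999995, 0], [0, 0, 0.07]]
[[0.0002684, 0.0054912, 0], [0, 0, 0.07]]
[[0.0001036, 0.005496699999999999, 0], [0, 0, 0.07]]
[[-6.13e-05, 0.0054973999999999995, 0], [0, 0, 0.07]]
```

Emit:
{"name": "play_rows", "arguments": {"deltas": [[[0.0003, 0.0053, 0], [0, 0, 0.07], 0.95], [[0.0002, 0.0054, 0], [0, 0, 0.07], 0.95], [[0, 0.0054, 0], [0, 0, 0.07], 0.95], [[-0.0002, 0.0054, 0], [0, 0, 0.07], 0.95]]}}

```text
time: 14.7
tool_pos: [583.1, 158.5, 62.4]
tcp_rot: [-180.0, 0.4, 45.1]
ft_force: [-0.7, 1.6, -0.2]
finger_gap: 14.4
```

```bash
python3 -c "
from h import *
knob(.1,.7,4)"
```

```text
cam 1.198 R 53.1 Ftan -1.63 Frad 0.67 Fz -0.2 pos [583.1 158.5  62.4] yaw 45.1 gap 14.4 t 14.7
[[0.001754, 0.0054392, 0], [0, 0, 0.07]]
[[-0.0002697, 0.0054911000000000005, 0], [0, 0, 0.07]]
[[-0.00043430000000000004, 0.0054805, 0], [0, 0, 0.07]]
[[-0.0005985000000000001, 0.005465, 0], [0, 0, 0.07]]
```

Emit:
{"name": "play_rows", "arguments": {"deltas": [[[-0.0002, 0.0053, 0], [0, 0, 0.07], 0.95], [[-0.0003, 0.0053, 0], [0, 0, 0.07], 0.95], [[-0.0004, 0.0053, 0], [0, 0, 0.07], 0.95]]}}

```text
time: 15.08
tool_pos: [592.5, 146.8, 62.4]
tcp_rot: [-179.9, 0.4, 32.7]
ft_force: [-1.1, 0.9, -0.3]
finger_gap: 14.3
```

```bash
python3 -c "
from h import *
knob(.06,.7,4)"
```

```text
cam 1.481 R 53.1 Ftan -1.39 Frad -0.5 Fz -0.3 pos [592.5 146.8  62.4] yaw 32.7 gap 14.3 t 15.075
[[0.0016651, 0.0033597, 0], [0, 0, 0.042]]
[[-0.0002761, 0.0032879, 0], [0, 0, 0.042]]
[[-0.0003352, 0.0032824, 0], [0, 0, 0.042]]
[[-0.0003942, 0.0032759, 0], [0, 0, 0.042]]
```

Emit:
{"name": "play_rows", "arguments": {"deltas": [[[-0.0003, 0.0035, 0], [0, 0, 0.045], 0.95], [[-0.0004, 0.0035, 0], [0, 0, 0.045], 0.95], [[-0.0004, 0.0035, 0], [0, 0, 0.045], 0.95]]}}

```text
time: 15.45
tool_pos: [596.6, 138.3, 62.5]
tcp_rot: [-179.9, 0.4, 24.8]
ft_force: [-0.6, 1.9, -1.1]
finger_gap: 14.0
```

```bash
python3 -c "
from h import *
knob(.06,.7,4)"
```

```text
cam 1.66 R 53.1 Ftan -2.02 Frad 0.07 Fz -1.1 pos [596.6 138.3  62.5] yaw 24.8 gap 14.0 t 15.45
[[0.0015634, 0.0034247, 0], [0, 0, 0.042]]
[[-0.0004047, 0.0032746, 0], [0, 0, 0.042]]
[[-0.0004636, 0.0032668, 0], [0, 0, 0.042]]
[[-0.0005223, 0.0032578999999999998, 0], [0, 0, 0.042]]
```

Emit:
{"name": "play_rows", "arguments": {"deltas": [[[-0.0004, 0.0034, 0], [0, 0, 0.042], 0.95], [[-0.0005, 0.0034, 0], [0, 0, 0.042], 0.95]]}}

```text
time: 15.7
tool_pos: [598.2, 132.8, 62.5]
tcp_rot: [-179.8, 0.4, 19.8]
ft_force: [-0.3, 1.9, -1.9]
finger_gap: 14.2
```

```bash
python3 -c "
from h import *
knob(.06,.7,1)"
```

```text
cam 1.767 R 53.0 Ftan -1.96 Frad 0.15 Fz -1.9 pos [598.2 132.8  62.5] yaw 19.8 gap 14.2 t 15.7
[[0.0015358000000000001, 0.0034621, 0], [0, 0, 0.042]]
```

Emit:
{"name": "play_rows", "arguments": {"deltas": [[[-0.0005, 0.0034, 0], [0, 0, 0.042], 0.95], [[-0.0005, 0.0034, 0], [0, 0, 0.042], 0.95]]}}

```text
time: 15.95
tool_pos: [599.3, 127.3, 62.4]
tcp_rot: [-179.8, 0.4, 14.9]
ft_force: [0.3, 3.7, -1.9]
finger_gap: 14.3
```

```bash
python3 -c "
from h import *
knob(.06,.7,3)"
```

```text
cam 1.873 R 53.0 Ftan -3.65 Frad 0.79 Fz -1.9 pos [599.3 127.3  62.4] yaw 14.9 gap 14.3 t 15.95
[[0.0014976, 0.0034955, 0], [0, 0, 0.042]]
[[-0.0005399000000000001, 0.003255, 0], [0, 0, 0.042]]
[[-0.0005984, 0.0032448, 0], [0, 0, 0.042]]
```

Emit:
{"name": "play_rows", "arguments": {"deltas": [[[-0.0004, 0.003, 0], [0, 0, 0.035], 0.95]]}}

```text
time: 16.08
tool_pos: [599.6, 124.8, 62.4]
tcp_rot: [-179.7, 0.4, 12.8]
ft_force: [-0.9, 3.2, -1.9]
finger_gap: 14.7
```

```bash
python3 -c "
from h import *
knob(.05,.7,1)"
```

```text
cam 1.921 R 53.0 Ftan -3.32 Frad -0.61 Fz -1.9 pos [599.6 124.8  62.4] yaw 12.8 gap 14.7 t 16.075
[[0.0015324, 0.0029682, 0], [0, 0, 0.035]]
```

Emit:
{"name": "play_rows", "arguments": {"deltas": [[[-0.0004, 0.003, 0], [0, 0, 0.035], 0.95]]}}

```text
time: 16.2
tool_pos: [599.8, 122.1, 62.4]
tcp_rot: [-179.7, 0.4, 10.7]
ft_force: [-1.6, 3.5, -1.8]
finger_gap: 14.7
```

```bash
python3 -c "
from h import *
knob(.05,.7,1)"
```

```text
cam 1.973 R 53.1 Ftan -3.55 Frad -1.47 Fz -1.8 pos [599.8 122.1  62.4] yaw 10.7 gap 14.7 t 16.2
[[0.001443, 0.0029858, 0], [0, 0, 0.035]]
```

Emit:
{"name": "play_rows", "arguments": {"deltas": [[[-0.0003, 0.003, 0], [0, 0, 0.035], 0.95]]}}

```text
time: 16.32
tool_pos: [599.9, 119.1, 62.4]
tcp_rot: [-179.7, 0.4, 8.6]
ft_force: [-1.9, 3.7, -0.3]
finger_gap: 14.2
```

```bash
python3 -c "
from h import *
knob(.05,.7,1)"
```

```text
cam 2.028 R 53.1 Ftan -3.67 Frad -1.95 Fz -0.3 pos [599.9 119.1  62.4] yaw 8.6 gap 14.2 t 16.325
[[0.0013851, 0.0030112999999999997, 0], [0, 0, 0.035]]
```

Emit:
{"name": "play_rows", "arguments": {"deltas": [[[-0.0004, 0.003, 0], [0, 0, 0.035], 0.95]]}}

```text
time: 16.45
tool_pos: [599.8, 116.0, 62.4]
tcp_rot: [-179.7, 0.5, 6.5]
ft_force: [-1.4, 3.9, -0.7]
finger_gap: 14.2
```

```bash
python3 -c "
from h import *
knob(.05,.7,1)"
```

```text
cam 2.087 R 53.1 Ftan -3.81 Frad -1.69 Fz -0.7 pos [599.8 116.   62.4] yaw 6.5 gap 14.2 t 16.45
[[0.0013302000000000001, 0.0030413000000000003, 0], [0, 0, 0.035]]
```

Emit:
{"name": "play_rows", "arguments": {"deltas": [[[-0.0004, 0.0025, 0], [0, 0, 0.03], 0.95]]}}

```text
time: 16.58
tool_pos: [599.5, 113.3, 62.4]
tcp_rot: [-179.8, 0.5, 4.6]
ft_force: [-2.4, 4.2, -0.7]
finger_gap: 14.3
```

```bash
python3 -c "
from h import *
knob(.05,.7,1)"
```

```text
cam 2.138 R 53.1 Ftan -3.84 Frad -2.93 Fz -0.7 pos [599.5 113.3  62.4] yaw 4.6 gap 14.3 t 16.575
[[0.0012454, 0.0030599, 0], [0, 0, 0.035]]
```

Emit:
{"name": "play_rows", "arguments": {"deltas": [[[-0.0004, 0.0025, 0], [0, 0, 0.03], 0.95]]}}

```text
time: 16.7
tool_pos: [599.2, 110.8, 62.4]
tcp_rot: [-179.8, 0.5, 2.8]
ft_force: [-3.7, 4.0, 0.4]
finger_gap: 14.5
```

```bash
python3 -c "
from h import *
knob(.05,.7,1)"
```

```text
cam 2.187 R 53.1 Ftan -3.28 Frad -4.29 Fz 0.4 pos [599.2 110.8  62.4] yaw 2.8 gap 14.5 t 16.7
[[0.0011796999999999999, 0.0030778, 0], [0, 0, 0.035]]
```

Emit:
{"name": "play_rows", "arguments": {"deltas": [[[-0.0004, 0.0025, 0], [0, 0, 0.03], 0.95]]}}

```text
time: 16.82
tool_pos: [598.7, 108.2, 62.4]
tcp_rot: [-179.8, 0.6, 1.0]
ft_force: [-1.9, 4.4, -0.9]
finger_gap: 14.3
```

```bash
python3 -c "
from h import *
knob(.05,.7,1)"
```

```text
cam 2.236 R 53.1 Ftan -3.88 Frad -2.78 Fz -0.9 pos [598.7 108.2  62.4] yaw 1.0 gap 14.3 t 16.825
[[0.0011284, 0.0030973999999999997, 0], [0, 0, 0.035]]
```

Emit:
{"name": "play_rows", "arguments": {"deltas": [[[-0.001, 0.0025, 0], [0, 0, 0.03], 0.95]]}}

```text
time: 16.95
tool_pos: [597.9, 105.6, 62.5]
tcp_rot: [-179.8, 0.5, -0.9]
ft_force: [0.1, 4.4, -1.6]
finger_gap: 14.3
```

```bash
python3 -c "
from h import *
knob(.05,.7,1)"
```

```text
cam 2.287 R 53.1 Ftan -4.22 Frad -1.11 Fz -1.6 pos [597.9 105.6  62.5] yaw -0.9 gap 14.3 t 16.95
[[0.0011161, 0.0031318, 0], [0, 0, 0.035]]
```

Emit:
{"name": "play_rows", "arguments": {"deltas": [[[-0.0008, 0.0025, 0], [0, 0, 0.03], 0.95]]}}

```text
time: 17.08
tool_pos: [597.2, 102.9, 62.4]
tcp_rot: [-179.8, 0.5, -2.7]
ft_force: [-0.3, 5.1, -1.5]
finger_gap: 14.7
```

```bash
python3 -c "
from h import *
knob(.05,.7,1)"
```

```text
cam 2.339 R 53.1 Ftan -4.77 Frad -1.96 Fz -1.5 pos [597.2 102.9  62.4] yaw -2.7 gap 14.7 t 17.075
[[0.0010174000000000001, 0.0031427, 0], [0, 0, 0.035]]
```

Emit:
{"name": "play_rows", "arguments": {"deltas": [[[-0.0007, 0.0025, 0], [0, 0, 0.03], 0.95]]}}

```text
time: 17.2
tool_pos: [596.3, 100.4, 62.4]
tcp_rot: [-179.8, 0.5, -4.6]
ft_force: [-1.8, 6.0, -1.2]
finger_gap: 14.7
```

```bash
python3 -c "
from h import *
knob(.05,.7,1)"
```

```text
cam 2.39 R 53.1 Ftan -4.96 Frad -3.91 Fz -1.2 pos [596.3 100.4  62.4] yaw -4.6 gap 14.7 t 17.2
[[0.0009429999999999999, 0.0031566999999999997, 0], [0, 0, 0.035]]
```

Emit:
{"name": "play_rows", "arguments": {"deltas": [[[-0.0012, 0.002, 0], [0, 0, 0.025], 0.95]]}}

```text
time: 17.32
tool_pos: [595.3, 98.3, 62.4]
tcp_rot: [-179.8, 0.5, -6.1]
ft_force: [3.0, 4.8, -4.2]
finger_gap: 14.7
```

```bash
python3 -c "
from h import *
knob(.05,.7,1)"
```

```text
cam 2.434 R 53.0 Ftan -5.58 Frad 0.86 Fz -4.2 pos [595.3  98.3  62.4] yaw -6.1 gap 14.7 t 17.325
[[0.0009911, 0.0032038, 0], [0, 0, 0.035]]
```

Emit:
{"name": "play_rows", "arguments": {"deltas": [[[-0.0006, 0.0016, 0.0003], [0, 0, 0.02], 0.95]]}}

```text
time: 17.45
tool_pos: [594.8, 96.8, 62.4]
tcp_rot: [-179.8, 0.4, -7.4]
ft_force: [-0.4, 6.7, 0.1]
finger_gap: 14.3
```

```bash
python3 -c "
from h import *
knob(.05,.7,1)"
```

```text
cam 2.462 R 53.2 Ftan -5.85 Frad -3.23 Fz 0.1 pos [594.8  96.8  62.4] yaw -7.4 gap 14.3 t 17.45
[[0.0008227, 0.0031623000000000003, 0], [0, 0, 0.035]]
```

Emit:
{"name": "play_rows", "arguments": {"deltas": [[[-0.0007, 0.0014, 0], [0, 0, 0.015], 0.95]]}}

```text
time: 17.58
tool_pos: [594.2, 95.8, 62.5]
tcp_rot: [-179.7, 0.4, -8.3]
ft_force: [1.7, 6.1, -3.4]
finger_gap: 14.4
```

```bash
python3 -c "
from h import *
knob(.05,.7,1)"
```

```text
cam 2.485 R 53.2 Ftan -6.24 Frad -1.2 Fz -3.4 pos [594.2  95.8  62.5] yaw -8.3 gap 14.4 t 17.575
[[0.0008133, 0.0031719, 0], [0, 0, 0.035]]
```

It feels tight: about 6.2 N, with the slope knee at about 2.25 rad. I let go and lift.

Emit:
{"name": "play_rows", "arguments": {"deltas": [[[0, 0, 0], [0, 0, 0], 0.6], [[0, 0, 0], [0, 0, 0], 0.5], [[0, 0, 0], [0, 0, 0], 0.5], [[0, 0, -0.02], [0, 0, 0], 0.5], [[0, 0, -0.05], [0, 0, 0], 0.5], [[-0.02, 0, -0.05], [0, 0, 0], 0.5], [[-0.03, 0, -0.03], [0, 0, 0], 0.5], [[0, 0, 0], [0, 0, 0], 0.5]]}}

```text
time: 18.58
tool_pos: [545.9, 100.3, 224.7]
tcp_rot: [-179.9, 0.1, -8.4]
ft_force: [0.9, 0.0, -0.7]
finger_gap: 42.8
```

```bash
python3 - <<'E'
from h import *
T=toolT();i=eyes.snapshot("wrist");s=r.sense();print(T[:3,3],s["ft_force"],s["tcp_rot"])
b=np.load("block.npy");R=Ro.from_euler("z",b[2])
px=[wproj(R.apply([x,0,40])+[b[0],b[1],0],T) for x in(0,40,80)];print(np.round(px))
c=np.clip(px[1]-[100,75],0,None).astype(int);print(c)
j=i[c[1]:c[1]+150,c[0]:c[0]+200,::-1]
cv2.imwrite("pics/w8.png",cv2.resize(j,None,fx=4,fy=4,interpolation=cv2.INTER_CUBIC))
E
```

```text
[545.87048833 100.26551881 224.70236137] [ 1.23219176 -0.01278493 -0.02318215] [-1.79887434e+02  1.09792057e-01 -8.41388106e+00]
[[259. 193.]
 [296. 181.]
 [333. 168.]]
[196 105]
```

View pics/w8.png

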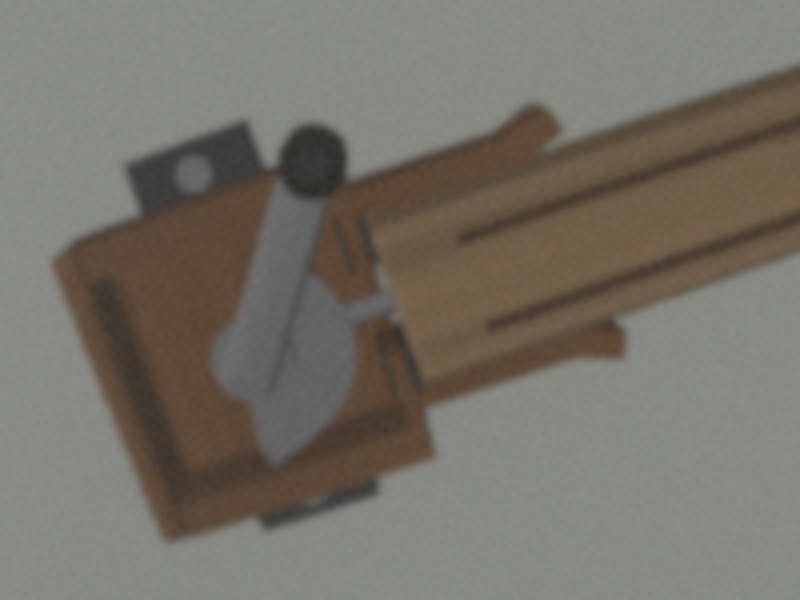

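The lever stays where it was left, with the knob at (313,160). The rail face lies on the dark plate (line from (368,235) to (415,385)) with no visible gap, and the gripper is clear. I hand in.

```bash
python3 -c "
from bench import r
print(r.hand_in())"
```

```text
the job is handed in; nothing more can be done
None
```

I slid the middle-sized rail between the cheeks until it met the rubber pads, with the stud's head in the cam mouth. Then I let it go, turned the cam clockwise by its knob, released the knob, lifted clear and handed in at about 18.6 s.

**Tightness:** the force at the knob was about 1.5 N free and 3.5–4 N against the pads. It began climbing at about 2.25 rad, and I stopped at 6.2 N, at a cam angle of about 2.49 rad.

**Last look:** from above, the lever had stayed where I left it and the rail's end sat on the plate with no visible gap. I took no later measurement of the gap.

**Disagreements:**
- The first grasp of the rail came out about 10 mm too high and 8 mm to one side, so I regripped lower.
- The measured knob radius was about 53 mm instead of 55 mm, which I put down to a small error in the grip or the block position.
- Sideways force at the knob reached about 4 N at times.
- The pads began resisting at 1.5–1.9 rad, and I could not pick out the moment the cam wall first met the head.

I did not touch the cups, the jar or the tray.

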